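Polish-tin dispenser: switch the gate and send one tin down the empty lane

ROBOT

A 6-joint arm with a two-finger parallel gripper is mounted at the origin on the work surface. World frame = base frame: x ahead of the robot, y to its left, z up, the work surface at z = 0. Lengths are in m, angles in rad, forces in N, time in s.
With the tool pointing down it reaches from about 0.225 to 0.875 m from the base axis. Payload 3.4 kg.
Tool frame: the origin (TCP) lies at the very end of the fingers, on their centre line; the grasp point (between the pads) lies 19 mm behind it (ctrl.grip_depth is the distance from the TCP to the grasp point, in m); z points along the fingers, y is the line along which they close (so a half turn about z gives the same grasp; the last joint's range is limited). The gripper opens to 85 mm and grips with 20 to 120 N. Pads are 22 mm wide; open, the fingers measure 114 mm over their backs; the gripper's body (76 mm by 85 mm) begins 54 mm behind the grasp point. The pads swing forward as they close: fully open they stand 13 mm farther back than shut.
Start: joints at [-1.306, 0.276, 1.505, -0, 1.361, -0.121], TCP at [0.216, -0.533, 0.231] pointing down, gripper open.
Joint ranges: [-2.89, 2.89], [-0.75, 2.08], [0.22, 2.7], [-1.18, 4.32], [0.11, 2.71], [-2.7, 2.7]. Speed limits (rad/s): [2.57, 2.57, 3.14, 3.14, 3.14, 3.14].

INTERFACE

Orientations are given as a unit quaternion [w, x, y, z].
In Python, from station import ctrl gives the robot as it stands.
- The arm moves only by the tool play_rows, never from a script. Its argument "deltas" is one flat list of numbers, 7 for each row, row after row: the turn, a rotation vector about the world's x, y, z in rad, then the shift along the world's x, y, z in mm, then the opening, from 0 (shut) to 1 (fully open). In form: [wx, wy, wz, x, y, z, hand, wx, wy, wz, x, y, z, hand, ...]. A call has 1 to 8 rows; each row shifts and turns the commanded pose from where the row before left it; what a row does not reach is not made up. A row lasts 1/8 s, in which the tool goes at most 62.5 mm and 10.7 degrees, less where a joint would pass 70% of its speed; a pose out of reach is approached as far as the arm can. A call is refused whole if a number of a shift passes 62.5 or a number of a turn 0.188, either way. A call with a gripper value outside its range is refused whole. The fingers move at their own pace and stop on an object; the grip force is fixed at half the most. Time passes only in rows, so rows that do not move let the fingers close. It gives the time, the measured TCP pose, the force, the opening and the grip force at its end, in the units of the state.
- ctrl.get_state(): the state, without advancing time (a new reading comes with each control period).
- ctrl.camera(name): name is "scene" or "top"; returns (picture, depth): 480x640x3 uint8, blue, green, red; 480x640 float32, m along the optical axis (not along the pixel's ray), 0 where there is no reading.
- ctrl.get_calibration(name): a dict with "camera_matrix" (3x3 intrinsics, pixels), "R" (3x3) and "t" (3): a world point X has camera coordinates R X + t. Camera axes: x right, y down, z forward; pixel columns grow to the right and rows downward; lengths in m; the calibration is good to about 2 mm. A picture is of the moment at which its call begins. get_calibration takes no time and is no camera call.
- ctrl.close_job(): hands the job in; it is judged then, once.
Trained networks look in the newest picture that a camera, given by its name, has taken for a name from the list of things; names that differ only in an ending like _2 or _b are one class to them, and where a whole thing is asked for, a point or a joint stands for the part that bears it (a point fixed in the world has none). Each returns a list of dicts, best first, with "confidence" (0 to 1); they miss things now and then, are a little off and sometimes report something else, mostly with a low value. They report only what shows in the picture. A call takes as long as a camera call. They do not tell look-alikes from the thing itself.
- ctrl.trace(camera, label): "pixels" (480x640 bool, what is visible of it) and "bbox" ([left, top, right, bottom] in pixels, round what is visible of it).
- ctrl.landmark_of(camera, label): "xy" ([column, row] in pixels: a listed point, or the origin of a listed thing).
The state is a dict: "t": time; "q": joint angles; "joint_vel": joint speeds; "tau": joint torques, N m; "eef_pos": TCP position; "tool_rot": TCP orientation; "contact_force": force on the tool from outside, world axes, zero at the start; "ft_torque": the same for the moment, N m; "finger_gap": opening from 0.0 (shut) to 1.0 (fully open); "grasp_force": force on a finger pad.
Only numpy, scipy, OpenCV 4.12 (cv2) and the standard library are available. Lean on these libraries where they do the work, as an engineer would, in place of code of your own. Each camera call takes 0.05 s, during which the arm holds its last target. There are 200 camera calls.

TASK

The right-hand lane of the polish-tin dispenser is full and the left-hand lane (on your left) is empty. Rock the seesaw gate over until it rests on its other stop, so that it leads into the empty lane, and then push the black release knob all the way in once and let it spring back, so that one single tin drops out of the column and rolls to the end of the empty lane. Work with the fingertips and pick nothing up: touch no tin, and leave the things standing around undisturbed.

Things in the scene. Friction and masses are not known exactly. Their poses are not given: they have to be found in the camera images.
- rack: Fixed frame of the dispenser on a plywood board 130 x 750 x 12 mm. Origin on the table under the gate's pivot; x away from the robot, y to its left along the two lanes, z up. In the middle, above the gate, stands the tin column: two rails, x +-15, y +-34, z 132 to 310 mm; behind it two posts, 16 mm square, 306 mm high, at x 45, y +-75 mm.
- gate (a joint): Seesaw gate: steel trough 290 mm long (y), 31 mm wide, under the column, on a pivot along the rack's x at y 0, z 62 mm. In rad: 0 level, positive = left (+y) end down, negative = right end down; stops at -0.19 and 0.19. Starts right end down, -0.19 to -0.12. The pivot is stiff (0.12 N m, 1 to 2 N at a thumb plate): the gate stays where it is left.
- tab_left (a point): Middle of the top of the flat steel thumb plate on the left end of the gate: 44 (x) x 40 (y) x 4 mm, sticking out of the trough towards the robot, from 16 to 60 mm in front of the pivot plane, middle 130 mm from the pivot along the gate. 96 mm above the table when this end is fully up, 47 mm when fully down (free space below).
- tab_right (a point): The same point on the thumb plate of the right end of the gate, 130 mm from the pivot on the other side.
- release (a joint): Release slide in m: 0 = out (rest), 0.020 = fully in. It slides along the rack's +x (away from the robot) against a spring, 3 N at first, 6 N fully in, and springs back when let go. Fully in it drops only the lowest tin (near the end of its travel, from about 16 mm) and holds those above; as it comes out again they move down one place.
- knob (a point): Centre of the front face of the release knob: a black disc, 34 mm diameter, 10 mm thick, facing the robot (rack -x), on a 10 mm rod; at rest 116 mm in front of the column's middle, 146 mm above the table.
- lane_left_in (a point): Middle of the floor at the inner end of the empty left lane, rack y 151 mm, z 36 mm. Each lane is 34 mm wide over its walls (tops at z 57 mm) and slopes down outwards along x = 0.
- lane_left_end (a point): Middle of the floor at the outer end of the empty left lane, at its end wall, rack y 341 mm, z 16 mm. A tin at rest there has its centre 30 mm before the wall, 49 mm above the table.
- tin_1: Lowest tin in the column, the one to be sent. All tins are 60 mm diameter, 22 mm thick, 40 to 85 g, standing on edge; origin at the centre, x along the tin's axis. It starts 139 mm above the table.
- tin_2: Second tin in the column, centre 199 mm above the table; moves down to about 139 mm after the release.
- tin_3: Top tin in the column, centre 259 mm above the table; moves down to about 199 mm after the release.
- lane_tin_1: Tin at the end of the full right-hand lane, origin at its centre.
- lane_tin_2: Middle tin of the full lane.
- lane_tin_3: Last tin of the full lane, nearest the gate.
- hammer: Bystander: cobbler's hammer lying in front of the right lane.
- brush: Bystander: shoe brush lying in front of the left lane's end.
- flat_tin: Bystander: larger polish tin lying flat, 75 mm diameter, 25 mm high, in front of the gate's right end.
- heel: Bystander: black rubber heel, about 80 x 62 x 18 mm, lying in front of the left lane.
- glue_can: Bystander: glue can, 86 mm diameter, 105 mm high, behind the dispenser.
- dye_bottle: Bystander: small dye bottle, 44 mm diameter, 85 mm high, behind the dispenser.
- nail_jar: Bystander: nail jar, 66 mm diameter, 85 mm high, behind the dispenser.
Mind the look-alikes: they are no part of the job. What is shaped like the tin_3 but yellow is not meant. Leave any green look-alike of the tin_2 alone.

How it is judged:
By the outcome, as a careful person would: the job done as asked, in the order asked, and still so for the second after the job is handed in, with the robot touching nothing.
It also fails if it takes over 42 s, if anything falls off the work surface, if the arm or the gripper's body presses on something with over 40 N, if the wrist force passes 120 N, or if a joint passes its speed limit or range.

## Working session

There is one attempt and no reset: what is moved stays moved. The work goes in short steps, Python scripts to look and compute and a tool call to move; the robot and the scene stay as the last step left them, time stands still between calls to the robot, and variables do not carry over. Pictures are saved under pics/ and viewed, at most 10 in all, crops included, and the job is handed in when it is done.

Besides the shell and the picture viewer there is one more tool, called after "Request:" as name(argument=value, ...), one argument or row to a line, values as JSON. play_rows: Moves the arm, as the interface text tells. Its arguments: {"type":"object","properties":{"deltas":{"type":"array","items":{"type":"number"}}},"required":["deltas"]}

```bash
mkdir -p pics; cat > h.py <<'E'
from station import ctrl
import numpy as np, cv2
def ray(c,uv):
    k=ctrl.get_calibration(c);K,R,t=[np.array(k[a],float) for a in("camera_matrix","R","t")]
    d=R.T@np.linalg.inv(K)@np.array([uv[0],uv[1],1.]);return -R.T@t.ravel(),d
def tri(a,b):
    (o,d),(p,e)=ray("scene",a),ray("top",b)
    d=d/np.linalg.norm(d);e=e/np.linalg.norm(e)
    s=np.linalg.lstsq(np.c_[d,-e],p-o,rcond=None)[0]
    x,y=o+s[0]*d,p+s[1]*e
    return (x+y)/2,np.linalg.norm(x-y)
def dep(c,uv,D):
    o,d=ray(c,uv);z=D[int(round(uv[1])),int(round(uv[0]))];return o+d*z
def proj(c,X):
    k=ctrl.get_calibration(c);K,R,t=[np.array(k[a],float) for a in("camera_matrix","R","t")]
    p=K@(R@np.array(X)+t.ravel());return p[:2]/p[2]
E
python3 - <<'E'
from h import *
np.set_printoptions(precision=4,suppress=True)
D={}
for c in("scene","top"):
    im,D[c]=ctrl.camera(c);cv2.imwrite(f"pics/{c}0.png",im)
for n in["rack","tab_left","tab_right","knob","lane_left_in","lane_left_end","tin_1","hammer","brush","flat_tin","heel"]:
    r={}
    for c in("scene","top"):
        r[c]=ctrl.landmark_of(c,n)
        for q in r[c][:4 if n=="tin_1" else 2]: print(n,c,np.round(q["xy"],1),round(q["confidence"],2),dep(c,q["xy"],D[c]))
    if r["scene"] and r["top"]: print("  tri",*tri(r["scene"][0]["xy"],r["top"][0]["xy"]))
s=ctrl.get_state();print(s)
E
```

```text
rack scene [328.  288.1] 0.87 [0.6392 0.0431 0.0292]
rack top [318.  248.9] 0.73 [0.6009 0.0503 0.0703]
  tri [ 0.6151  0.0505 -0.005 ] 0.002651639910981531
tab_left scene [374.2 247.7] 0.93 [0.6017 0.1821 0.0971]
tab_left scene [252.6 283.3] 0.46 [ 0.6022 -0.1422  0.0808]
tab_left top [253.  248.6] 0.66 [0.5994 0.1861 0.0982]
  tri [0.5996 0.185  0.0941] 0.003208789647451174
tab_right scene [277.  273.3] 0.79 [ 0.5627 -0.072   0.045 ]
tab_right scene [330.7 256.6] 0.22 [0.626  0.0532 0.1366]
tab_right top [375.5 265.5] 0.84 [ 0.5657 -0.0746  0.0461]
tab_right top [308.5 291.6] 0.73 [0.4049 0.0654 1.1335]
  tri [ 0.5655 -0.0734  0.049 ] 0.0017899383172421545
knob scene [327.8 286.7] 0.25 [0.6398 0.0422 0.0364]
knob top [309.6 291.7] 0.66 [0.5027 0.0699 0.1392]
  tri [ 0.5298  0.0764 -0.1189] 0.011221971289474397
lane_left_in scene [383.6 269.3] 0.7 [0.631  0.2026 0.0343]
lane_left_in top [247.5 239.2] 0.78 [0.6193 0.1973 0.0998]
  tri [0.6321 0.2039 0.0354] 0.0034180036860473138
lane_left_end scene [450.3 263.9] 0.58 [0.6719 0.379  0.0363]
lane_left_end scene [229.3 290. ] 0.5 [ 0.59
[... 1110 characters left out ...]
37
heel scene [256.7 284. ] 0.65 [ 0.6036 -0.1327  0.0757]
heel scene [354.9 248.4] 0.57 [0.5219 0.1646 0.0148]
heel top [260.6 299.6] 0.8 [0.4995 0.1784 0.021 ]
  tri [ 0.5073  0.029  -0.0281] 0.30740007689308424
{'t': 1.2, 'q': array([-1.306 ,  0.2759,  1.5049,  0.    ,  1.3607, -0.121 ]), 'joint_vel': array([ 0.0007,  0.0005,  0.0015, -0.0001,  0.0004, -0.0005]), 'tau': array([  0.0018, -41.6663, -24.6097,  -0.0002,   0.0003,  -0.    ]), 'eef_pos': array([ 0.2164, -0.5328,  0.2313]), 'tool_rot': array([0.    , 0.9815, 0.1917, 0.    ]), 'contact_force': array([ 1.3805,  0.1765, -0.0951]), 'ft_torque': array([ 0.022 ,  0.0163, -0.014 ]), 'grasp_force': 0.0, 'finger_gap': 0.9972034779262883}
```

View pics/scene0.png

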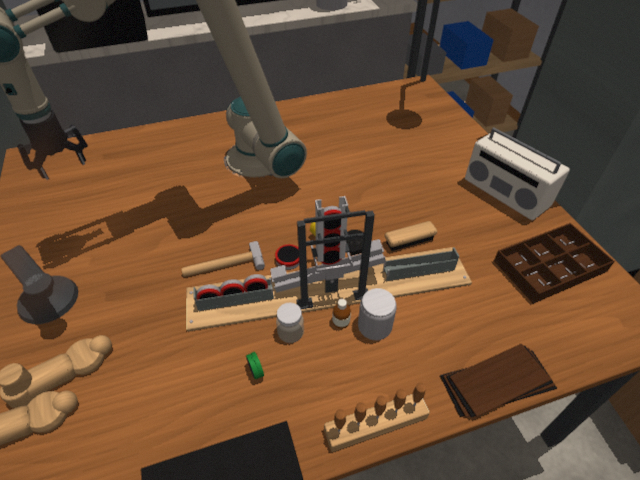

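View pics/top0.png

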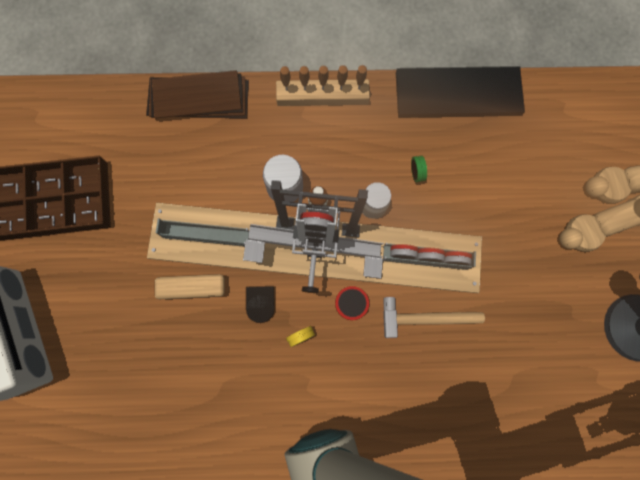

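Candidates: the tab to press is the left, raised plate at top (253,249), with the right plate at (375,266) its twin. The knob is the black disc at top (310,290); the black heel (260,300) and flat tin (351,303) are the look-alikes there. The yellow tin (300,337) and green tin (419,169) are decoys. I'll check this in a crop and fit the rack pose.

```bash
python3 - <<'E'
from h import *
np.set_printoptions(precision=4,suppress=True)
im,D=ctrl.camera("top")
cv2.imwrite("pics/crop.png",cv2.resize(im[200:350,220:420],None,fx=4,fy=4,interpolation=cv2.INTER_CUBIC))
k=ctrl.get_calibration("top");K,R,t=[np.array(k[a],float) for a in("camera_matrix","R","t")]
v,u=np.mgrid[:480,:640];P=np.stack([(u-K[0,2])/K[0,0]*D,(v-K[1,2])/K[1,1]*D,D],-1)
P=(P-t.ravel())@R
def box(x0,x1,y0,y1,z0,z1):
    m=(P[...,0]>x0)&(P[...,0]<x1)&(P[...,1]>y0)&(P[...,1]<y1)&(P[...,2]>z0)&(P[...,2]<z1)&(D>0);return P[m]
b=box(.5,.78,-.4,.5,.008,.016)
r=cv2.minAreaRect((b[:,:2]*1000).astype(np.float32));print("board",r)
for n,a in(("knob",(.46,.53,.03,.11,.10,.2)),("rod",(.53,.57,.03,.11,.12,.17)),("tabL",(.55,.615,.15,.22,.085,.12)),("tabR",(.52,.59,-.11,-.04,.035,.07)),("yellow",(.36,.45,.05,.13,.01,.1))):
    q=box(*a);print(n,len(q),q.mean(0),q.min(0),q.max(0))
E
```

```text
board ((639.4695434570312, 66.57559204101562), (275.07464599609375, 778.3524169921875), 0.5839865207672119)
knob 147 [0.5105 0.0688 0.1556] [0.5003 0.0533 0.1304] [0.5299 0.0847 0.1655]
rod 100 [0.5496 0.0639 0.1506] [0.5303 0.0578 0.1451] [0.5698 0.0704 0.1551]
tabL 392 [0.595  0.184  0.0966] [0.572  0.15   0.0876] [0.615  0.2066 0.1091]
tabR 449 [ 0.5676 -0.0705  0.0501] [ 0.5399 -0.1093  0.0364] [ 0.5896 -0.0403  0.07  ]
yellow 292 [0.4188 0.0921 0.0539] [0.3979 0.0628 0.0309] [0.439  0.1229 0.0644]
```

View pics/crop.png

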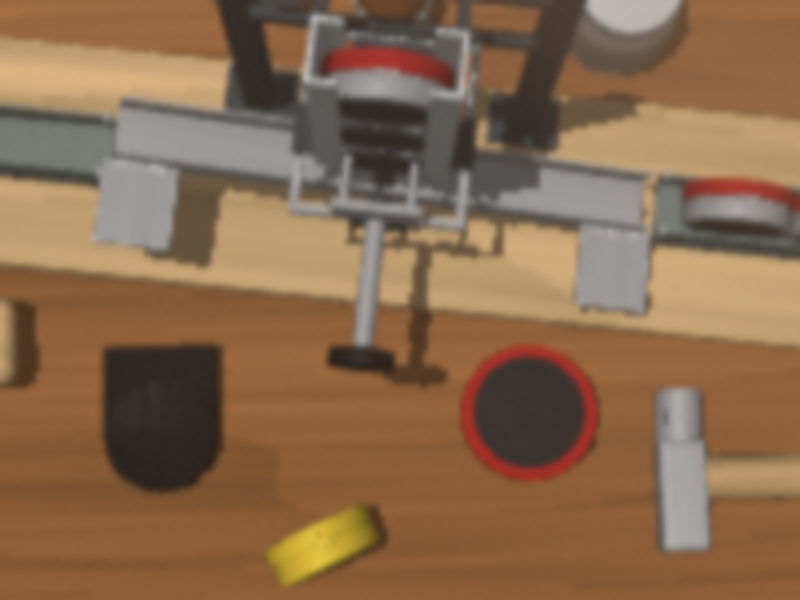

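The crop shows the raised left plate at crop (135,205), i.e. top (254,251), and the knob at crop (360,357), i.e. top (310,289). The heel, flat tin and yellow tin are all separate from them. Moving to the left plate at about (0.593, 0.186).

Request:
play_rows(
  deltas=[0,0,0.177,17,60,3,0,0,0,0.177,17,60,3,0,0,0,0.177,17,60,3,0,0,0,0.177,17,60,3,0,0,0,0.177,17,60,3,0,0,0,0.177,17,60,3,0,0,0,0,17,60,0,0,0,0,0,17,60,0,0],
)

```text
t: 2.25
eef_pos: [0.3527, -0.051, 0.2498]
tool_rot: [0.001, 0.749, 0.662, 0.001]
contact_force: [1.6, -0.1, 0.8]
finger_gap: -0.001
grasp_force: 0.0
```

Request:
play_rows(
  deltas=[0,0,0,17,60,0,0,0,0,0,17,60,0,0,0,0,0,17,60,0,0,0,0,0,17,59,0,0,0,0,0,0,0,0,0],
)

```text
t: 2.88
eef_pos: [0.4211, 0.1901, 0.2491]
tool_rot: [-0.0, 0.747, 0.665, 0.001]
contact_force: [-0.5, -0.4, -0.2]
finger_gap: 0.001
grasp_force: 0.0
```

Request:
play_rows(
  deltas=[0,0,0,58,-1,0,0,0,0,0,57,-1,-30,0,0,0,0,57,-1,-50,0,0,0,0,0,0,-40,0,0,0,0,0,0,0,0],
)

```text
t: 3.5
eef_pos: [0.578, 0.1813, 0.1355]
tool_rot: [-0.002, 0.75, 0.662, -0.004]
contact_force: [-0.7, 0.4, 0.3]
finger_gap: 0.002
grasp_force: 0.0
```

```bash
python3 - <<'E'
from h import *
np.set_printoptions(precision=4,suppress=True)
print(ctrl.get_state()["eef_pos"])
im,_=ctrl.camera("top");im2,_=ctrl.camera("scene")
cv2.imwrite("pics/a.png",np.hstack([cv2.resize(im[190:320,210:340],(400,400)),cv2.resize(im2[180:310,300:430],(400,400))]))
E
```

```text
[0.578  0.1813 0.1355]
```

View pics/a.png

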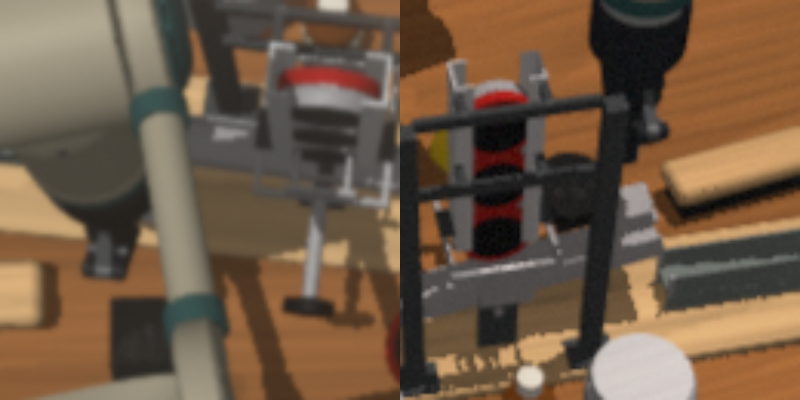

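The picture shows the closed fingers hanging just in front of and above the raised left plate (right half, about (625,110)), with the arm clear of the column. I'll correct the shortfall and press down.

Request:
play_rows(
  deltas=[0,0,0,13,6,0,0,0,0,0,0,0,-15,0,0,0,0,0,0,-15,0,0,0,0,0,0,-6,0,0,0,0,0,0,-6,0,0,0,0,0,0,0,0],
)

```text
t: 4.35
eef_pos: [0.5934, 0.1894, 0.0965]
tool_rot: [-0.0, 0.749, 0.662, -0.0]
contact_force: [-0.2, 0.3, 0.5]
finger_gap: 0.001
grasp_force: 0.0
```

Request:
play_rows(
  deltas=[0,0,0,0,-2,-6,0,0,0,0,0,0,-6,0,0,0,0,0,0,-6,0,0,0,0,0,0,-6,0,0,0,0,0,0,-6,0,0,0,0,0,0,0,0],
)

```text
t: 5.1
eef_pos: [0.593, 0.1872, 0.0662]
tool_rot: [-0.0, 0.749, 0.662, -0.001]
contact_force: [-0.1, 1.0, 0.4]
finger_gap: 0.002
grasp_force: 0.0
```

Request:
play_rows(
  deltas=[0,0,0,0,0,-5,0,0,0,0,0,0,-5,0,0,0,0,0,0,-3,0,0,0,0,0,0,-2,0,0,0,0,0,0,0,0],
)

```text
t: 5.72
eef_pos: [0.5935, 0.1875, 0.0518]
tool_rot: [-0.0, 0.749, 0.662, -0.0]
contact_force: [-1.0, -0.5, -0.5]
finger_gap: 0.001
grasp_force: 0.0
```

```bash
python3 - <<'E'
from h import *
np.set_printoptions(precision=4,suppress=True)
s=ctrl.get_state();print(s["eef_pos"],s["contact_force"])
im2,D=ctrl.camera("scene")
cv2.imwrite("pics/b.png",cv2.resize(im2[180:310,250:420],None,fx=4,fy=4))
for n in("tab_left","tab_right"):
  for q in ctrl.landmark_of("scene",n)[:2]: print(n,q["xy"],q["confidence"],dep("scene",q["xy"],D))
E
```

```text
[0.5935 0.1875 0.0518] [-1.0163 -0.4955 -0.4961]
tab_left [373.2, 259.6] 0.68 [0.6168 0.1755 0.0686]
tab_right [277.2, 261.8] 0.63 [ 0.5625 -0.0681  0.0904]
tab_right [342.3, 318.6] 0.26 [0.745  0.0428 0.0418]
```

View pics/b.png

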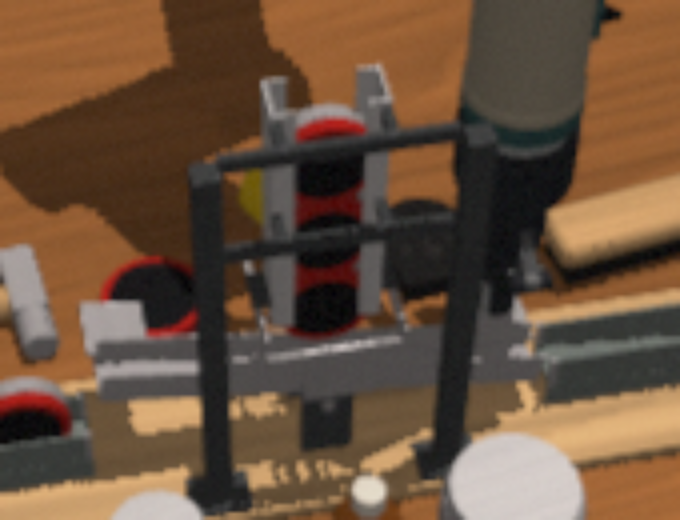

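The gate has rocked over: the right plate is now high at crop (112,318) and the left end is low. I'll press on to the stop.

Request:
play_rows(
  deltas=[0,0,0,0,0,-3,0,0,0,0,0,0,-2,0,0,0,0,0,0,0,0],
)

```text
t: 6.25
eef_pos: [0.5939, 0.1874, 0.0487]
tool_rot: [0.0, 0.749, 0.662, 0.0]
contact_force: [-2.3, -0.9, 9.6]
finger_gap: -0.002
grasp_force: 4.6
```

Request:
play_rows(
  deltas=[0,0,0,0,0,-2,0,0,0,0,0,0,0,0],
)

```text
t: 6.5
eef_pos: [0.594, 0.1874, 0.0484]
tool_rot: [0.001, 0.749, 0.662, 0.001]
contact_force: [-4.2, -1.8, 18.7]
finger_gap: -0.001
grasp_force: 9.0
```

At the stop (19 N, plate height 48 mm). Lifting and moving to in front of the knob.

Request:
play_rows(
  deltas=[0,0,0,0,0,20,0,0,0,0,-10,0,45,0,0,0,0,-40,0,50,0,0,0,0,-40,-20,30,0,0,0,0,-35,-40,0,0,0,0,0,-20,-40,0,0,0,0,0,0,-12,0,0,0,0,0,0,0,0,0],
)

```text
t: 7.5
eef_pos: [0.4503, 0.0751, 0.189]
tool_rot: [0.0, 0.75, 0.662, 0.001]
contact_force: [0.5, 1.1, -0.1]
finger_gap: -0.003
grasp_force: 0.0
```

```bash
python3 - <<'E'
from h import *
np.set_printoptions(precision=4,suppress=True)
s=ctrl.get_state();print(s["eef_pos"],s["contact_force"])
im2,D=ctrl.camera("scene");im,T=ctrl.camera("top")
cv2.imwrite("pics/c.png",np.vstack([cv2.resize(im2[190:310,240:400],None,fx=2.4,fy=2.4),cv2.resize(im[200:320,240:400],None,fx=2.4,fy=2.4)]))
for c,d in(("scene",D),("top",T)):
 for n in("tab_left","tab_right","knob"):
  for q in ctrl.landmark_of(c,n)[:1]: print(c,n,q["xy"],q["confidence"],dep(c,q["xy"],d))
E
```

```text
[0.4503 0.0751 0.189 ] [ 0.5194  1.0937 -0.1468]
scene tab_left [372.8, 257.8] 0.88 [0.5936 0.1863 0.0459]
scene tab_right [275.3, 262.6] 0.56 [ 0.5824 -0.0766  0.1133]
top tab_right [374.1, 263.7] 0.88 [ 0.5623 -0.0655  0.0952]
```

View pics/c.png

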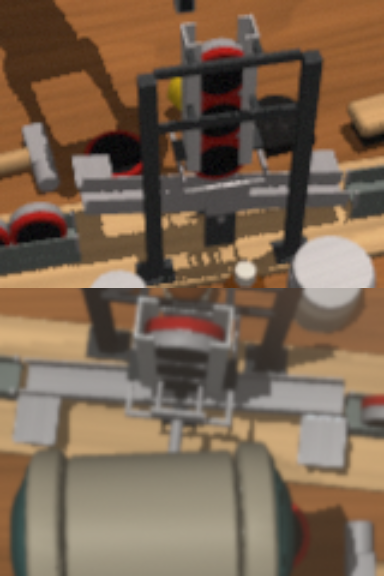

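The picture shows the gate resting left end down (left plate z 0.046, right plate 0.095), three tins still in the column, and the gripper in front of the knob rod. I'll go down to knob height and advance along rack +x.

Request:
play_rows(
  deltas=[0,0,0,0,0,-28,0,0,0,0,0,0,-28,0,0,0,0,0,0,0,0,0,0,0,10,-1.2,0,0,0,0,0,10,-1.2,0,0,0,0,0,5,-0.6,0,0,0,0,0,0,0,0,0],
)

```text
t: 8.78
eef_pos: [0.4754, 0.0723, 0.1332]
tool_rot: [0.0, 0.749, 0.662, 0.0]
contact_force: [-1.1, -0.5, -0.3]
finger_gap: 0.0
grasp_force: 0.0
```

Request:
play_rows(
  deltas=[0,0,0,5,-0.6,0,0,0,0,0,5,-0.6,0,0,0,0,0,0,0,0,0],
)

```text
t: 9.15
eef_pos: [0.4851, 0.0712, 0.1328]
tool_rot: [0.0, 0.749, 0.662, 0.0]
contact_force: [-0.3, 0.5, 0.1]
finger_gap: 0.001
grasp_force: 0.0
```

Request:
play_rows(
  deltas=[0,0,0,4,-0.5,0,0,0,0,0,4,-0.5,0,0,0,0,0,0,0,0,0],
)

```text
t: 9.52
eef_pos: [0.4915, 0.0703, 0.1327]
tool_rot: [-0.001, 0.749, 0.662, -0.001]
contact_force: [-4.8, -0.2, 3.6]
finger_gap: 0.0
grasp_force: 2.3
```

Contact at x of about 0.489. Pushing on to the end stop.

Request:
play_rows(
  deltas=[0,0,0,5,-0.6,0,0,0,0,0,5,-0.6,0,0,0,0,0,4,-0.5,0,0,0,0,0,3,-0.4,0,0,0,0,0,0,0,0,0],
)

```text
t: 10.15
eef_pos: [0.5076, 0.0683, 0.1326]
tool_rot: [-0.001, 0.749, 0.662, -0.002]
contact_force: [-6.6, -0.3, 4.9]
finger_gap: 0.003
grasp_force: 3.4
```

Request:
play_rows(
  deltas=[0,0,0,2,-0.2,0,0,0,0,0,2,-0.2,0,0,0,0,0,1,0,0,0,0,0,0,0,0,0,0],
)

```text
t: 10.65
eef_pos: [0.5076, 0.0683, 0.1325]
tool_rot: [-0.005, 0.749, 0.662, -0.005]
contact_force: [-16.3, 0.7, 11.4]
finger_gap: -0.004
grasp_force: 8.5
```

End stop reached (16 N, no further travel). I'll check that the tin dropped before letting go.

```bash
python3 - <<'E'
from h import *
im2,D=ctrl.camera("scene")
cv2.imwrite("pics/d.png",cv2.resize(im2[180:320,240:480],None,fx=3,fy=3))
E
```

```text
(no output)
```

View pics/d.png

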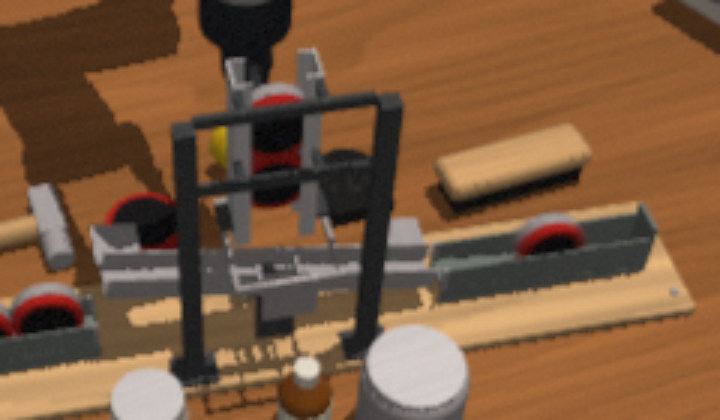

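The tin has dropped and is rolling in the left lane at crop (548,235), with two tins held above. Backing straight off.

Request:
play_rows(
  deltas=[0,0,0,-10,1.2,0,0,0,0,0,-15,1.8,0,0,0,0,0,-20,2.4,0,0,0,0,0,-20,2.4,0,0,0,0,0,-10,0,30,0,0,0,0,0,0,50,0,0,0,0,0,0,40,0,0,0,0,0,0,0,0],
)

```text
t: 11.7
eef_pos: [0.4421, 0.0757, 0.2563]
tool_rot: [0.003, 0.749, 0.662, 0.004]
contact_force: [0.6, -1.8, -0.4]
finger_gap: -0.005
grasp_force: 0.0
```

Request:
play_rows(
  deltas=[0,0,0,-10,-60,0,0,0,0,0,-10,-60,0,0,0,0,0,-10,-60,0,0,0,0,0,-10,-60,0,0,0,0,0,0,0,0,0,0,0,0,0,0,0,0,0,0,0,0,0,0,0],
)

```text
t: 12.58
eef_pos: [0.3996, -0.1629, 0.2524]
tool_rot: [-0.0, 0.749, 0.663, 0.0]
contact_force: [-1.3, 1.1, 0.4]
finger_gap: 0.002
grasp_force: 0.0
```

```bash
python3 - <<'E'
from h import *
print(ctrl.get_state()["t"],ctrl.get_state()["contact_force"])
im2,D=ctrl.camera("scene");im,T=ctrl.camera("top")
cv2.imwrite("pics/e.png",np.vstack([cv2.resize(im2[190:320,180:480],None,fx=2.2,fy=2.2),cv2.resize(im[180:310,150:450],None,fx=2.2,fy=2.2)]))
for n in("tab_left","tab_right","knob"):
  for q in ctrl.landmark_of("top",n)[:1]: print(n,q["xy"],q["confidence"],dep("top",q["xy"],T))
E
```

```text
12.575 [-1.33731192  1.07884326  0.41150687]
tab_left [251.9, 251.8] 0.77 [0.60187145 0.19440525 0.04726737]
tab_right [377.3, 262.9] 0.92 [ 0.56327477 -0.07180779  0.09887634]
knob [310.2, 291.0] 0.88 [0.50159598 0.06858257 0.16397331]
```

View pics/e.png

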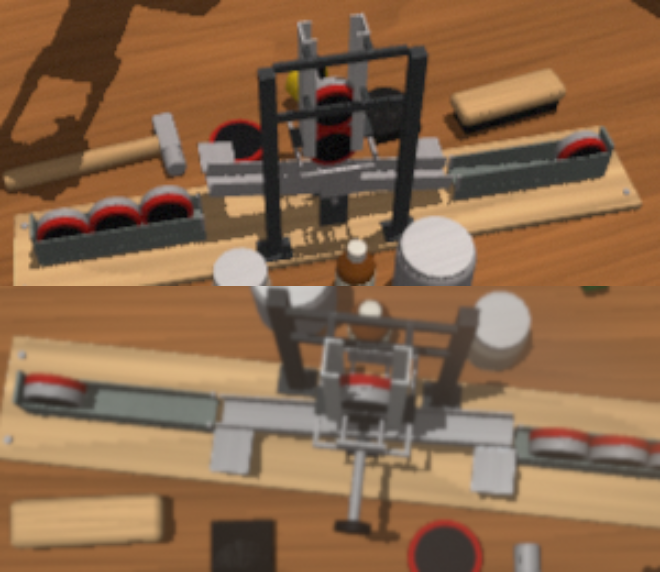

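The picture shows one tin at the end of the left lane (top view, crop (55,388)) and the two remaining tins moved down in the column. The knob is back out at crop (352,527), the gate rests left end down, and nothing around it has moved.

```bash
python3 -c "
from station import ctrl
print(ctrl.close_job())"
```

```text
the job is handed in; nothing more can be done
None
```

The job is done and handed in at about 12.7 s: the gate rests on its left stop, one tin rolled to the end of the left lane, the knob sprang back, and nothing else was disturbed.

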